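Snap the large lid onto the ink-stick tub and keep it pressed

ROBOT

A 6-joint arm with a two-finger parallel gripper is mounted at the origin on the work surface. World frame = base frame: x ahead of the robot, y to its left, z up, the work surface at z = 0. Lengths are in m, angles in rad, forces in N, time in s.
With the tool pointing down it reaches from about 0.275 to 1 m from the base axis. Payload 8.4 kg.
Tool frame: the origin (TCP) lies at the very end of the fingers, on their centre line; the grasp point (between the pads) lies robot.grip_depth behind it (robot.grip_depth is the distance from the TCP to the grasp point, in m); y points along the fingers, x is the direction in which the jaws open and shut, and the axes are right-handed (so a half turn about y gives the same grasp; the last joint's range is limited). The gripper opens to 85 mm and grips with 20 to 120 N. Pads are 22 mm wide; open, the fingers measure 114 mm over their backs; the gripper's body (76 mm by 85 mm) begins 54 mm behind the grasp point. The pads swing forward as they close: fully open they stand 13 mm farther back than shut.
Start: joints at [-1.186, 0.353, 1.633, -0, 1.155, -0.002], TCP at [0.236, -0.579, 0.231] pointing down, gripper open.
Joint ranges: [-2.63, 2.63], [-0.92, 2.1], [0.06, 2.66], [-1.3, 4.44], [0, 2.69], [-3.02, 3.02]. Speed limits (rad/s): [2.22, 2.22, 2.79, 3.14, 3.14, 3.14].

INTERFACE

Orientations are given as a unit quaternion [w, x, y, z].
In Python, from bench import readout, optics, ticket, robot gives the robot as it stands.
- The arm moves only by the tool move_arm, never from a script. Its argument "increments" is a list of rows, each a list of 2 entries, a list of its own where there are three numbers: the shift along the tool's x, y, z as a fraction of full scale, then the turn, a rotation vector about the tool's x, y, z as a fraction of full scale. A call has 1 to 10 rows; each row shifts and turns the commanded pose from where the row before left it, along the tool's axes as they then stand; what a row does not reach is not made up. Full scale, the value 1, is 0.04 m for a shift and 45 degrees for a turn. A row lasts 1/8 s, in which the tool goes at most 62.5 mm and 10.7 degrees, less where a joint would pass 70% of its speed; a pose out of reach is approached as far as the arm can. A call with a number of a shift or a turn outside -1 to 1 is refused whole. A call with a gripper value outside its range is refused whole. "gripper" is the closure, from -1 (fully open) to 1 (shut), set as the call begins (left out, the last holds). The fingers move at their own pace and stop on an object; "newtons" is the grip in N (left out, the last holds). Time passes only in rows, so rows that do not move let the fingers close. It gives the time, the measured TCP pose, the force and the opening at its end, in the units of the state.
- readout.get_state(): the state, without advancing time (a new reading comes with each control period).
- optics.camera(name): name is "side" or "top"; returns the picture (420x560x3 uint8, red, green, blue); there is no depth.
- optics.camera_params(name): a dict with "fx", "fy", "cx", "cy" (pixels), "dist" ([k1, k2, p1, p2, k3] as OpenCV has them; the pictures are not rectified), "R" (3x3) and "t" (3): a world point X has camera coordinates R X + t. Camera axes: x right, y down, z forward; pixel columns grow to the right and rows downward; lengths in m; the calibration is good to about 2 mm. A picture is of the moment at which its call begins. camera_params takes no time and is no camera call.
- ticket.sign_off(): hands the job in, once; it reports no verdict.
The state is a dict: "t": time; "q": joint angles; "joint_vel": joint speeds; "tau": joint torques, N m; "tool_pos": TCP position; "orientation": TCP orientation; "contact_force": force on the tool from outside, world axes, zero at the start; "ft_torque": the same for the moment, N m; "finger_gap": finger opening in m.
Only numpy, scipy, OpenCV 4.12 (cv2) and the standard library are available. Lean on these libraries where they do the work, as an engineer would, in place of code of your own. Each camera call takes 0.05 s, during which the arm holds its last target. There are 200 camera calls.

TASK

The round ink-stick tub stands open: lift the larger of the two hanging lids up and off its hook, bring it level over the tub and press it down until both spring clips snap over its rim and it sits fully home. Do not let go: finish while still holding the lid by its handle and pressing it down firmly on the tub, and leave the small lid, the wooden block and the basket where they are.

Things in the scene. Friction and masses are not known exactly. Their poses are not given: they have to be found in the camera images.
- lid_handle (a point): Large lid: grey disc, 100 mm across, 4 mm thick, hanging level by its wooden arch handle, 50 mm high. Point: on the lid's axis, 22 mm below the handle's top, 28 mm above the disc's top face. Handle 36 mm wide along y, 14 mm thick along x: two 7 mm legs and a 10 mm high top bar round an opening 22 x 40 mm, the hook's arm running through it along x. Grip the legs' outer faces from above, closing along y.
- lid_seat (a point): Centre of the lower face of the large lid's disc, 32 mm below lid_handle, z up; it coincides with tub_mouth when the lid is home.
- lid: The large lid, 0.1 to 0.2 kg. Below its disc is a plug 82 mm across and 12 mm deep, the lower 6 mm tapered to 70 mm. Origin at the centre of the plug's underside, 44 mm below lid_handle, z up along the axis. Its turn about the vertical does not matter on the tub.
- stand_a_hook (a point): Fixed stand carrying the large lid: post 69 mm behind (+x), 169 mm high; flat level arm 10 wide, 8 thick, reaching 24 mm in front (-x), the last 6 mm turned up by 10 mm. Point: on the arm's top, where the handle's bar rests, 165 mm above the bench. To free the lid raise it over 10 mm (the disc meets the arm at 32; 20 is good), then move it 80 mm along -x; only then can it rise on.
- tub_mouth (a point): Centre of the tub's mouth, level with its flat rim, 75 mm above the bench; z up. The mouth is 86 mm wide inside, 94 mm outside. The descending lid pushes both clips outwards; the push must rise to about 8 to 15 N, then the clips spring back over the disc, the force drops, and the disc meets the hard rim.
- tub: Fixed round white tub with two steel spring clips, at its +y and -y sides; origin at the centre of its underside on the bench. Clips 22 mm wide, tops 95 mm above the bench; each has a sloping nose, 52 mm from the tub's axis at the top and 46 mm at its lower end, whose underside is 81 mm above the bench. Tub and both stands trade places and turn from run to run.
- clip_left (a joint): Outward tilt of the spring clip at the tub's +y side, rad: 0 at rest and when snapped over the lid, about 0.09 while the lid's disc passes its nose.
- clip_right (a joint): The same for the spring clip at the tub's -y side.
- small_lid_handle (a point): Small lid, a bystander: as the large lid, but its disc is 68 mm across and its plug 54 mm; it hangs on an equal second stand and does not fit the tub. Point: 28 mm above its disc, 22 mm below its handle's top.
- block: Loose brown wooden block, a bystander, 75 x 140 x 60 mm, origin at the centre of its underside.
- basket: Loose orange plastic basket, a bystander, 110 x 150 x 70 mm, origin at the centre of its underside.

How it is judged:
By the outcome, as a careful person would: the job done as asked, in the order asked, and still so for the second after the job is handed in, while the arm keeps its last pose, push and grip.
It also fails if it takes over 58 s, if anything falls off the work surface, if the arm or the gripper's body presses on something with over 40 N, if the wrist force passes 120 N, or if a joint passes its speed limit or range.

## Working session

There is one attempt and no reset: what is moved stays moved. The work goes in short steps, Python scripts to look and compute and a tool call to move; the robot and the scene stay as the last step left them, time stands still between calls to the robot, and variables do not carry over. Pictures are saved under pics/ and viewed, about 8 in all and at most 12, crops included, and the job is handed in when it is done.

Besides the shell and the picture viewer there is one more tool, called after "Call:" by a JSON object that holds its "op" and its "data". move_arm: Moves the arm, as the interface text tells. Shift numbers are shares of 0.04 m and turn numbers shares of 45 degrees, none past 1 either way. Its arguments: {"type":"object","properties":{"increments":{"type":"array","items":{"type":"array"}},"gripper":{"type":"number"},"newtons":{"type":"number"}},"required":["increments"]}

```bash
mkdir -p pics; ls; python3 - <<'E'
from bench import readout, optics, ticket, robot
import cv2
s=readout.get_state(); print(s); print([ (k,getattr(robot,k)) for k in dir(robot) if k[0]!='_'])
for n in("side","top"):
    cv2.imwrite(f"pics/{n}0.png",optics.camera(n)[:,:,::-1]); print(n,optics.camera_params(n))
E
```

```text
pics
{'t': 0.0, 'q': array([-1.18637080e+00,  3.53649178e-01,  1.63412771e+00, -2.35326662e-05,
        1.15520955e+00, -2.39589796e-03]), 'joint_vel': array([-1.57434103e-04, -8.33480987e-04,  4.47827865e-05,  1.28125653e-03,
        1.00632937e-03, -2.01368494e-03]), 'tau': array([ 1.98450376e-03, -6.05258274e+01, -3.42064512e+01,  1.22504312e-04,
        9.22589796e-03,  2.73999353e-05]), 'tool_pos': array([ 0.23559627, -0.57838135,  0.23056379]), 'orientation': array([ 0.58705214, -0.58651284,  0.39498326, -0.39415822]), 'contact_force': array([ 0.09399531, -1.0093121 , -0.39031897]), 'ft_torque': array([ 0.03988232, -0.02498291,  0.00303796]), 'finger_gap': 0.08498482657081599}
[('IKError', <class 'bench.IKError'>), ('grip_depth', 0.0187)]
side {'fx': 542.9813171323385, 'fy': 542.9813171323385, 'cx': 276.69707396166643, 'cy': 202.41897439390073, 'dist': array([-0.03318313,  0.        ,  0.        ,  0.        ,  0.        ]), 'R': array([[-0.92383218, -0.38276783, -0.00478444],
       [-0.29375274,  0.71689236, -0.63227737],
       [ 0.24544536, -0.58271274, -0.77472733]]), 't': array([0.5711917 , 0.27126195, 1.20449652])}
top {'fx': 428.28054274154226, 'fy': 428.28054274154226, 'cx': 277.62863996147837, 'cy': 203.49296306219637, 'dist': array([-0.03741278,  0.        ,  0.        ,  0.        ,  0.        ]), 'R': array([[ 0.01283728, -0.99982227,  0.01380665],
       [-0.99672464, -0.01389764, -0.07966714],
       [ 0.07984487, -0.01273872, -0.9967259 ]]), 't': array([-0.0224228 ,  0.64163136,  0.93269007])}
```

View pics/side0.png

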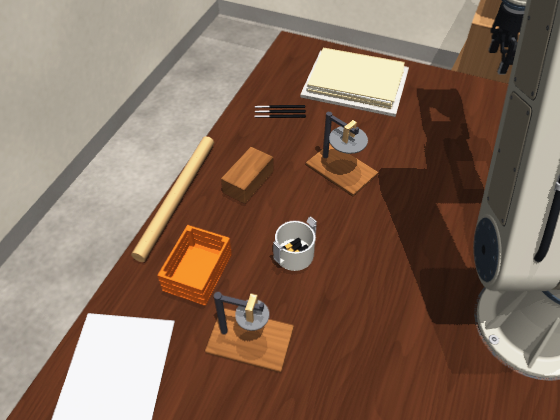

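View pics/top0.png

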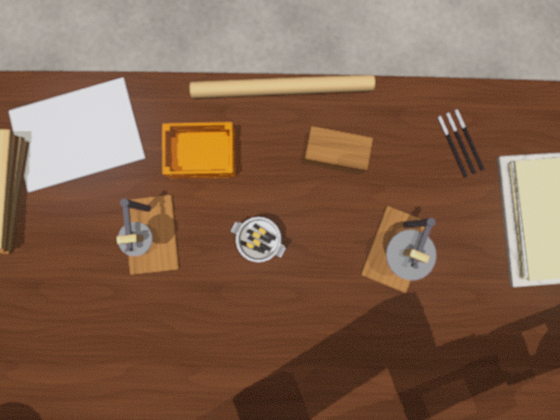

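The side view shows the large lid at about (348,139), the tub at (295,245) and the small lid at (252,315). In the top view the large lid is at (411,254), with its post near (431,222), and the tub is at (258,240). I'll zoom in on both in each view.

```bash
cat > h.py <<'E'
import numpy as np, cv2
from bench import readout, optics
def ray(n,px):
    p=optics.camera_params(n);K=np.array([[p['fx'],0,p['cx']],[0,p['fy'],p['cy']],[0,0,1]])
    u=cv2.undistortPoints(np.array(px,float).reshape(-1,1,2),K,p['dist']).reshape(-1,2)
    d=np.c_[u,np.ones(len(u))]@p['R']; return -p['R'].T@p['t'],d
def plane(n,px,z):
    c,d=ray(n,px); return c+d*((z-c[2])/d[:,2])[:,None]
def tri(a,b):
    c1,d1=ray('side',[a]);c2,d2=ray('top',[b]);d1=d1[0];d2=d2[0]
    s=np.linalg.lstsq(np.c_[d1,-d2],c2-c1,rcond=None)[0]
    P,Q=c1+s[0]*d1,c2+s[1]*d2; return (P+Q)/2,np.linalg.norm(P-Q)
def proj(n,X):
    p=optics.camera_params(n);K=np.array([[p['fx'],0,p['cx']],[0,p['fy'],p['cy']],[0,0,1]])
    return cv2.projectPoints(np.array(X,float).reshape(-1,1,3),cv2.Rodrigues(p['R'])[0],p['t'],K,p['dist'])[0].reshape(-1,2)
E
python3 - <<'E'
import cv2,numpy as np
s=cv2.imread('pics/side0.png');t=cv2.imread('pics/top0.png')
c=lambda i,x,y:cv2.resize(i[y:y+75,x:x+100],None,fx=4,fy=4,interpolation=cv2.INTER_CUBIC)
cv2.imwrite('pics/z.png',np.vstack([np.hstack([c(s,300,105),c(t,360,210)]),np.hstack([c(s,245,207),c(t,210,203)])]))
E
```

```text
(no output)
```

View pics/z.png

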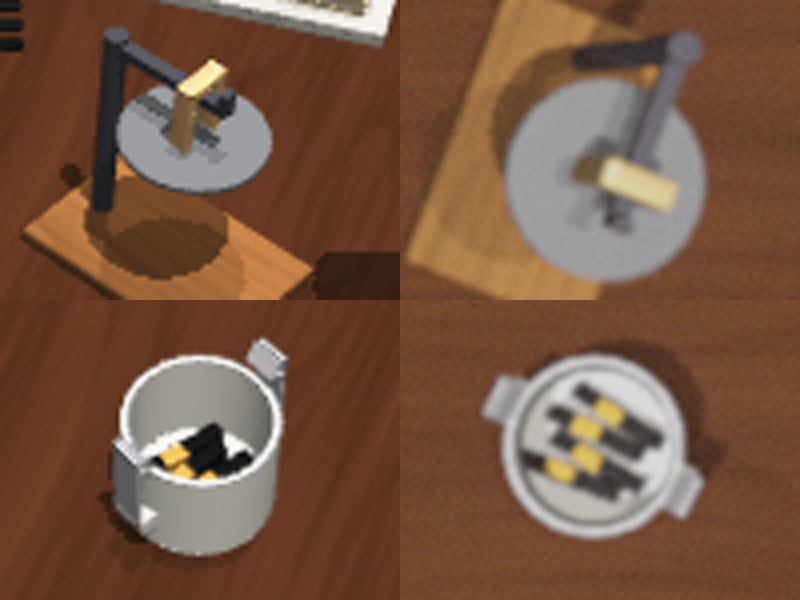

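The crops show the disc filling about x 505–705, y 80–280 of the top crop. The handle's bar is at about (638,184) and the post top at (684,46). The tub's clips are at upper left (500,400) and lower right (685,490). Next I fit circles to the disc and the tub.

```bash
cat > m.py <<'E'
from h import *
from scipy.optimize import least_squares
def circ(n,img,c,hw,z,r,rng):
    # radial strongest gradient edges around a guess, saturation channel
    hsv=cv2.cvtColor(img,cv2.COLOR_BGR2HSV);S=cv2.GaussianBlur(hsv[:,:,1],(3,3),0).astype(np.float32)
    x0=plane(n,[c],z)[0]
    for it in range(3):
        P=[]
        rr=np.linspace(r-rng,r+rng,81)
        for a in np.linspace(0,2*np.pi,120,endpoint=False):
            X=x0+np.c_[rr*np.cos(a),rr*np.sin(a),0*rr]; u=proj(n,X).astype(np.float32)
            v=cv2.remap(S,u[:,0].reshape(1,-1),u[:,1].reshape(1,-1),cv2.INTER_LINEAR)[0]
            g=np.gradient(cv2.GaussianBlur(v.reshape(1,-1),(9,1),0)[0]); k=g.argmax()
            if g[k]>1.0 : P.append(X[k])
        P=np.array(P)
        f=least_squares(lambda q:np.hypot(P[:,0]-q[0],P[:,1]-q[1])-q[2],[x0[0],x0[1],r],loss='soft_l1',f_scale=.001)
        x0=np.array([*f.x[:2],z])
    res=np.abs(f.fun); return f.x.round(4),len(P),np.median(np.abs(np.hypot(P[:,0]-f.x[0],P[:,1]-f.x[1])-f.x[2])).round(5)
if __name__=="__main__":
    s=cv2.imread('pics/side0.png');t=cv2.imread('pics/top0.png')
    print('lid top',circ('top',t,(411,254),0,.125,.05,.012)); print('lid side',circ('side',s,(348,139),0,.125,.05,.012))
    print('tub top',circ('top',t,(258,240),0,.075,.047,.01)); print('tub side',circ('side',s,(295,240),0,.075,.047,.01))
    q=lambda x,y,ox,oy:(x/4-.375+ox,y/4-.375+oy)
    print('post',tri(q(116,36,300,105),q(284,46,360,210)), plane('top',[q(284,46,360,210)],.169))
    print('tip',tri(q(226,104,300,105),q(219,219,360,210)))
    print('bar',plane('top',[q(238,178,360,210)],.175),plane('side',[q(203,80,300,105)],.175))
    print('clipA',plane('top',[q(100,100,210,203)],.095),'clipB',plane('top',[q(285,192,210,203)],.095))
    print('clip side',plane('side',[q(267,52,245,207),q(124,150,245,207)],.095))
E
python3 m.py
```

```text
lid top (array([ 0.5353, -0.281 ,  0.0513]), 118, np.float64(0.00046))
lid side (array([ 0.5345, -0.2788,  0.0515]), 118, np.float64(0.00091))
tub top (array([0.5625, 0.0271, 0.0496]), 107, np.float64(0.00024))
tub side (array([0.559 , 0.03  , 0.0498]), 82, np.float64(0.00137))
post (array([ 0.60008766, -0.30708714,  0.165227  ]), np.float64(0.0014846709628889853)) [[ 0.60061633 -0.30539981  0.169     ]]
tip (array([ 0.51650761, -0.27581159,  0.16221221]), np.float64(0.002591289299310095))
bar [[ 0.53776037 -0.28027725  0.175     ]] [[ 0.53243859 -0.27838502  0.175     ]]
clipA [[0.58511294 0.075196   0.095     ]] clipB [[ 0.5390869  -0.02087783  0.095     ]]
clip side [[ 0.53727148 -0.01815327  0.095     ]
 [ 0.58804754  0.07813708  0.095     ]]
```

```bash
cat > g.py <<'E'
from h import *
from scipy.spatial.transform import Rotation as Ro
def go(target,yawdeg=None):
    """target TCP; yawdeg = world angle of jaw axis (mod 180)"""
    s=readout.get_state();R=Ro.from_quat(np.roll(s['orientation'],-1)).as_matrix();p=s['tool_pos']
    print('t',s['t'],'p',p.round(4),'F',s['contact_force'].round(1),'gap',s['finger_gap'].round(4),'q',s['q'].round(2)); print('R',R.round(4).tolist())
    print('shift units',(R.T@(np.array(target)-p)/.04).round(3))
    if yawdeg is not None:
        a=np.radians(yawdeg);x=np.array([np.cos(a),np.sin(a),0]);x=x if x@R[:,0]>0 else -x
        T=np.c_[x,[0,0,-1],np.cross(x,[0,0,-1])]
        rv=Ro.from_matrix(R.T@T).as_rotvec(); print('turn units',(rv/np.radians(45)).round(3)); print('shift units after turn',(T.T@(np.array(target)-p)/.04).round(3))
E
python3 -c "
from g import *
go([.535,-.28,.24],69)"
```

```text
Traceback (most recent call last):
  File "g.py", line 6, in go
    print('t',s['t'],'p',p.round(4),'F',s['contact_force'].round(1),'gap',s['finger_gap'].round(4),'q',s['q'].round(2)); print('R',R.round(4).tolist())
                                                                          ^^^^^^^^^^^^^^^^^^^^^
AttributeError: 'float' object has no attribute 'round'
```

```bash
sed -i "s/s\['finger_gap'\].round(4)/round(s['finger_gap'],4)/" g.py; python3 -c "
from g import *
go([.535,-.28,.24],69)"
```

```text
t 0.1 p [ 0.2356 -0.5784  0.2306] F [-0.7 -0.2 -0.7] gap 0.0855 q [-1.19  0.35  1.63 -0.    1.16 -0.  ]
R [[0.3772, -0.0005, 0.9261], [-0.9261, 0.0012, 0.3772], [-0.0013, -1.0, -0.0]]
shift units [-4.086 -0.23   9.747]
turn units [ 0.001  0.959 -0.002]
shift units after turn [-9.648 -0.235  4.315]
```

Call:
{"op": "move_arm", "data": {"increments": [[[0, 0, 0], [0, 0.192, 0]], [[0, 0, 0], [0, 0.192, 0]], [[0, 0, 0], [0, 0.192, 0]], [[0, 0, 0], [0, 0.192, 0]], [[0, 0, 0], [0, 0.191, 0]]], "gripper": -1}}

```text
t: 0.72
tool_pos: [0.2357, -0.5785, 0.2308]
orientation: [0.399, -0.399, 0.584, -0.583]
contact_force: [0.4, -0.3, 0.0]
finger_gap: 0.0855
```

Call:
{"op": "move_arm", "data": {"increments": [[[-0.965, -0.02, 0.43], [0, 0, 0]], [[-0.965, -0.02, 0.43], [0, 0, 0]], [[-0.965, -0.02, 0.43], [0, 0, 0]], [[-0.965, -0.02, 0.43], [0, 0, 0]], [[-0.965, -0.02, 0.43], [0, 0, 0]], [[-0.965, -0.02, 0.43], [0, 0, 0]], [[-0.965, -0.02, 0.43], [0, 0, 0]], [[-0.965, -0.02, 0.43], [0, 0, 0]], [[-0.965, -0.02, 0.43], [0, 0, 0]], [[-0.965, -0.02, 0.43], [0, 0, 0]]]}}

```text
t: 1.98
tool_pos: [0.5353, -0.2789, 0.239]
orientation: [0.4, -0.401, 0.583, -0.583]
contact_force: [-0.4, 0.5, -0.7]
finger_gap: 0.0853
```

```bash
python3 -c "
from g import *
for n in ('side','top'): cv2.imwrite(f'pics/{n}1.png',optics.camera(n)[:,:,::-1])
go([.535,-.28,.1343],69)
s=cv2.imread('pics/side1.png');t=cv2.imread('pics/top1.png')
c=lambda i,x,y:cv2.resize(i[y:y+150,x:x+100],None,fx=4,fy=4,interpolation=cv2.INTER_CUBIC)
cv2.imwrite('pics/z1.png',np.hstack([c(s,300,60),c(t,360,170)]))"
```

```text
t 2.075 p [ 0.5369 -0.2774  0.239 ] F [ 0.1 -0.2  0. ] gap 0.0858 q [-0.48  0.31  1.67  0.    1.16  1.45]
R [[-0.3555, 0.0006, 0.9347], [-0.9347, 0.001, -0.3555], [-0.0011, -1.0, 0.0002]]
shift units [ 0.08   2.617 -0.021]
turn units [-0.     0.004 -0.001]
shift units after turn [ 0.077  2.617 -0.02 ]
```

View pics/z1.png

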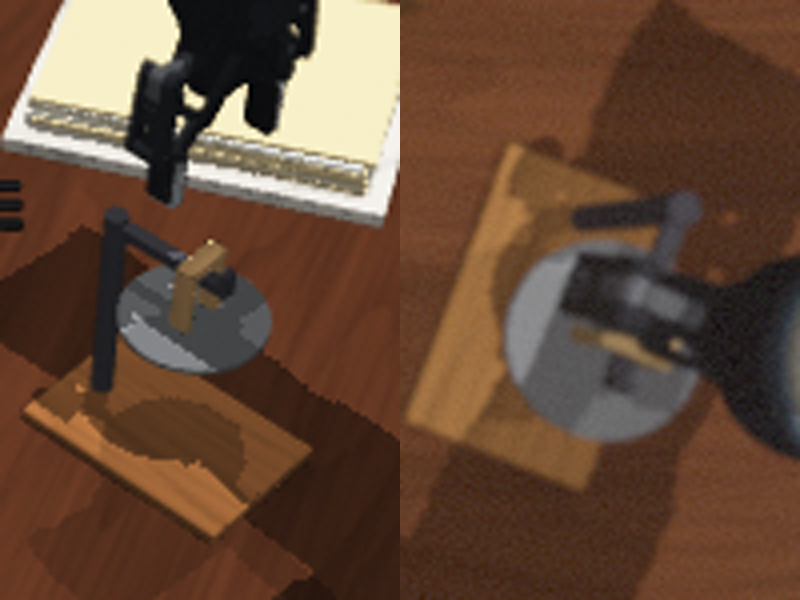

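The open jaws straddle the handle along its y axis: the handle is at (205,270) in the side crop, below the fingers. I'll descend.

Call:
{"op": "move_arm", "data": {"increments": [[[0.08, 0, -0.02], [0, 0, 0]], [[0, 0.5, 0], [0, 0, 0]], [[0, 0.5, 0], [0, 0, 0]], [[0, 0.5, 0], [0, 0, 0]], [[0, 0.5, 0], [0, 0, 0]], [[0, 0.4, 0], [0, 0, 0]], [[0, 0.217, 0], [0, 0, 0]], [[0, 0, 0], [0, 0, 0]], [[0, 0, 0], [0, 0, 0]]]}}

```text
t: 3.2
tool_pos: [0.5331, -0.2831, 0.1353]
orientation: [-0.401, 0.4, -0.582, 0.583]
contact_force: [0.4, -0.6, -0.0]
finger_gap: 0.0854
```

```bash
python3 -c "
from g import *
i=optics.camera('side')[:,:,::-1]
go([.535,-.28,.1343],69)
cv2.imwrite('pics/z2.png',cv2.resize(i[90:190,290:410],None,fx=5,fy=5,interpolation=cv2.INTER_CUBIC))"
```

```text
t 3.25 p [ 0.5332 -0.283   0.1353] F [ 0.4 -1.2 -1.3] gap 0.0856 q [-0.49  0.42  1.76 -0.    0.95  1.45]
R [[-0.3582, 0.001, 0.9336], [-0.9336, -0.0006, -0.3582], [0.0002, -1.0, 0.0012]]
shift units [-0.087  0.026  0.015]
turn units [-0.001  0.     0.   ]
shift units after turn [-0.087  0.026  0.015]
```

View pics/z2.png

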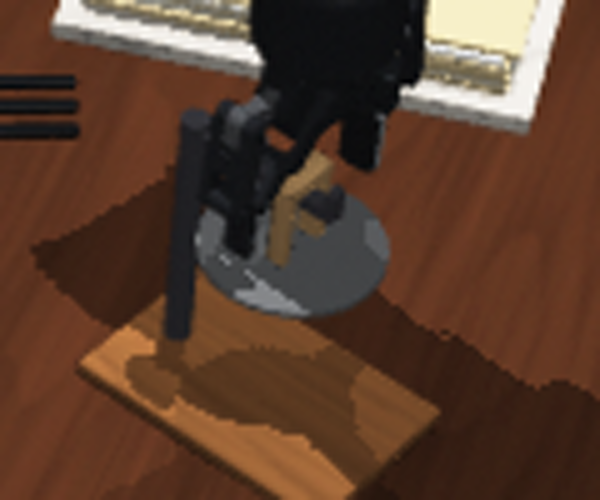

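The fingers are on either side of the handle and above the disc: handle near (300,210), left fingertip near (240,250). I'll correct by 3.5 mm and close.

Call:
{"op": "move_arm", "data": {"increments": [[[-0.087, 0.02, 0.015], [0, 0, 0]], [[0, 0, 0], [0, 0, 0]], [[0, 0, 0], [0, 0, 0]]]}}

```text
t: 3.62
tool_pos: [0.5346, -0.2796, 0.1339]
orientation: [-0.401, 0.401, -0.583, 0.583]
contact_force: [0.4, 0.7, 0.7]
finger_gap: 0.0855
```

Call:
{"op": "move_arm", "data": {"increments": [[[0, 0, 0], [0, 0, 0]], [[0, 0, 0], [0, 0, 0]], [[0, 0, 0], [0, 0, 0]], [[0, 0, 0], [0, 0, 0]], [[0, 0, 0], [0, 0, 0]], [[0, 0, 0], [0, 0, 0]], [[0, 0, 0], [0, 0, 0]], [[0, 0, 0], [0, 0, 0]]], "gripper": 1, "newtons": 80}}

```text
t: 4.62
tool_pos: [0.5347, -0.2798, 0.134]
orientation: [-0.401, 0.4, -0.583, 0.583]
contact_force: [-0.1, -0.1, 6.8]
finger_gap: 0.0351
```

Call:
{"op": "move_arm", "data": {"increments": [[[0, -0.125, 0], [0, 0, 0]], [[0, -0.125, 0], [0, 0, 0]], [[0, -0.125, 0], [0, 0, 0]], [[0, -0.125, 0], [0, 0, 0]], [[0, 0, 0], [0, 0, 0]], [[0, 0, 0], [0, 0, 0]]]}}

```text
t: 5.38
tool_pos: [0.5345, -0.2797, 0.1537]
orientation: [0.401, -0.401, 0.583, -0.583]
contact_force: [0.1, 0.2, -1.6]
finger_gap: 0.0351
```

```bash
python3 -c "
from g import *
i=optics.camera('side')[:,:,::-1]
go([.535,-.28,.1543],69)
cv2.imwrite('pics/z3.png',cv2.resize(i[80:180,290:410],None,fx=5,fy=5,interpolation=cv2.INTER_CUBIC))"
```

```text
t 5.425 p [ 0.5344 -0.2797  0.1537] F [-0.6 -0.3 -1.6] gap 0.0351 q [-0.48  0.4   1.75 -0.    0.99  1.45]
R [[-0.3583, -0.0002, 0.9336], [-0.9336, 0.0001, -0.3583], [-0.0, -1.0, -0.0003]]
shift units [ 0.002 -0.016  0.016]
turn units [ 0.  0. -0.]
shift units after turn [ 0.002 -0.016  0.016]
```

View pics/z3.png

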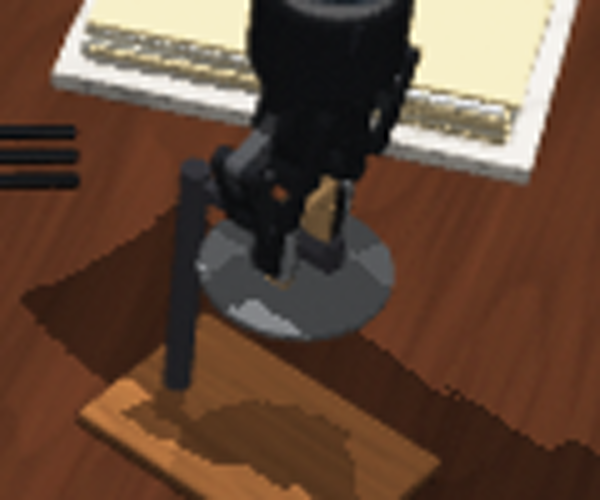

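The lid is lifted and level in the grip, with the bar clear of the upturned tip and a load of 1.6 N. I'll pull it out along stand −x.

Call:
{"op": "move_arm", "data": {"increments": [[[0, 0, -0.2], [0, 0, 0]], [[0, 0, -0.25], [0, 0, 0]], [[0, 0, -0.25], [0, 0, 0]], [[0, 0, -0.25], [0, 0, 0]], [[0, 0, -0.25], [0, 0, 0]], [[0, 0, -0.25], [0, 0, 0]], [[0, 0, -0.25], [0, 0, 0]], [[0, 0, -0.25], [0, 0, 0]], [[0, 0, -0.25], [0, 0, 0]], [[0, 0, 0], [0, 0, 0]]]}}

```text
t: 6.68
tool_pos: [0.4517, -0.2479, 0.1538]
orientation: [0.4, -0.401, 0.583, -0.583]
contact_force: [0.2, -0.1, -1.2]
finger_gap: 0.035
```

Call:
{"op": "move_arm", "data": {"increments": [[[0, -0.25, 0], [0, 0, 0]], [[0, -0.25, 0], [0, 0, 0]], [[0, 0, 0], [0, 0, 0]], [[0, 0, 0], [0, 0, 0]]]}}

```text
t: 7.18
tool_pos: [0.4525, -0.2483, 0.1739]
orientation: [-0.401, 0.401, -0.583, 0.583]
contact_force: [0.2, -0.1, -1.5]
finger_gap: 0.0352
```

```bash
python3 -c "
from g import *
from m import circ
s=optics.camera('side')[:,:,::-1].copy();t=optics.camera('top')[:,:,::-1].copy()
p=readout.get_state()['tool_pos']
z=p[2]+.0187-.028
for n,i in(('top',t),('side',s)):
    print(n,circ(n,i,proj(n,[p[0],p[1],z])[0],0,z,.05,.012))
go([.561,.028,.1543],69)
u,v=proj('side',p)[0].astype(int)
cv2.imwrite('pics/z4.png',cv2.resize(s[max(v-60,0):v+60,max(u-75,0):u+75],None,fx=5,fy=5,interpolation=cv2.INTER_CUBIC))"
```

```text
top (array([ 0.4529, -0.2489,  0.0513]), 96, np.float64(0.00053))
side (array([ 0.4519, -0.247 ,  0.0509]), 105, np.float64(0.00054))
t 7.275 p [ 0.4523 -0.2481  0.1736] F [ 0.2 -0.3 -1. ] gap 0.0351 q [-0.5   0.25  1.92  0.    0.97  1.43]
R [[-0.3583, -0.0003, 0.9336], [-0.9336, 0.0002, -0.3583], [-0.0001, -1.0, -0.0004]]
shift units [-7.419  0.483  0.065]
turn units [ 0.  0. -0.]
shift units after turn [-7.419  0.482  0.064]
```

View pics/z4.png

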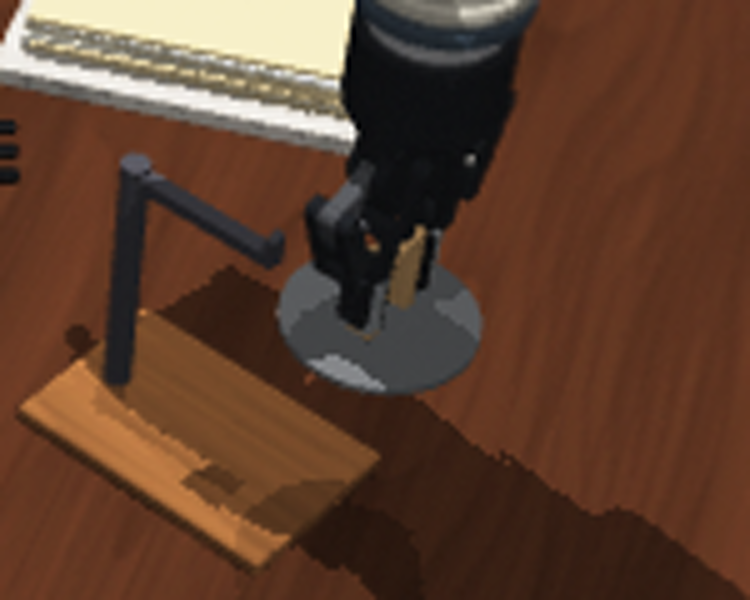

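The lid hangs level in the grip. Its centre, fitted from both views, is within about 1 mm of the TCP, and the hook and stand are clear. I'll move over the tub.

Call:
{"op": "move_arm", "data": {"increments": [[[-0.4, 0, 0.01], [0, 0, 0]], [[-0.8, 0, 0.01], [0, 0, 0]], [[-0.9, 0, 0.01], [0, 0, 0]], [[-0.9, 0, 0.01], [0, 0, 0]], [[-0.9, 0, 0.01], [0, 0, 0]], [[-0.9, 0, 0.01], [0, 0, 0]], [[-0.9, 0, 0.01], [0, 0, 0]], [[-0.8, 0, 0.01], [0, 0, 0]], [[-0.6, 0, 0.01], [0, 0, 0]], [[-0.33, 0, 0], [0, 0, 0]]]}}

```text
t: 8.52
tool_pos: [0.5623, 0.0299, 0.1736]
orientation: [0.401, -0.401, 0.583, -0.582]
contact_force: [-0.1, -0.6, -1.4]
finger_gap: 0.0353
```

Call:
{"op": "move_arm", "data": {"increments": [[[0, 0.3, 0], [0, 0, 0]], [[0, 0.3, 0], [0, 0, 0]], [[0, 0.2, 0], [0, 0, 0]], [[0, 0, 0], [0, 0, 0]], [[0, 0, 0], [0, 0, 0]], [[0, 0, 0], [0, 0, 0]]]}}

```text
t: 9.28
tool_pos: [0.5625, 0.0278, 0.1422]
orientation: [-0.401, 0.4, -0.583, 0.583]
contact_force: [0.6, 1.0, -1.6]
finger_gap: 0.0351
```

```bash
python3 -c "
from g import *
from m import circ
s=optics.camera('side')[:,:,::-1].copy()
p=readout.get_state()['tool_pos']
go([.562,.028,.09],69)
u,v=proj('side',p)[0].astype(int)
cv2.imwrite('pics/z5.png',cv2.resize(s[max(v-60,0):v+60,max(u-75,0):u+75],None,fx=5,fy=5,interpolation=cv2.INTER_CUBIC))"
```

```text
t 9.325 p [0.5625 0.0279 0.1422] F [-0.9  0.1 -1.9] gap 0.0351 q [ 0.05  0.36  1.85 -0.    0.93  1.98]
R [[-0.3584, 0.0007, 0.9336], [-0.9336, 0.0, -0.3584], [-0.0003, -1.0, 0.0006]]
shift units [ 0.002  1.305 -0.013]
turn units [-0.001 -0.    -0.   ]
shift units after turn [ 0.002  1.305 -0.012]
```

View pics/z5.png

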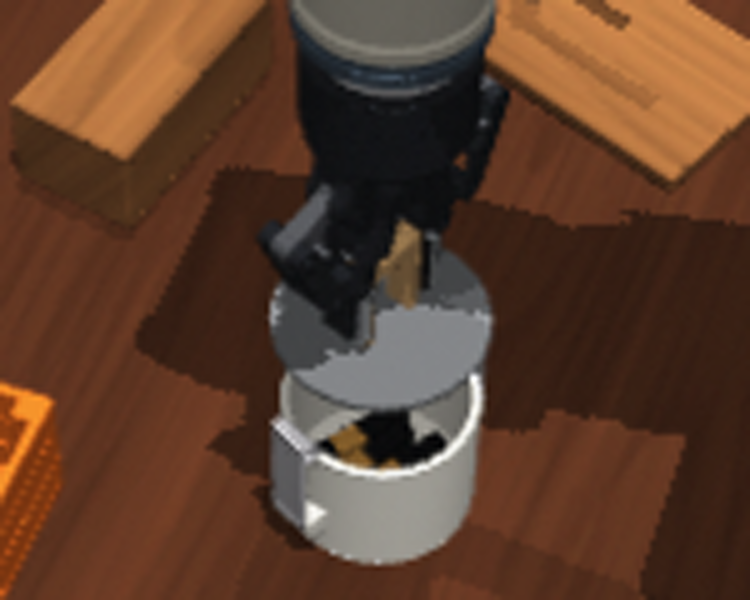

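The lid is level and over the mouth: disc centre near (380,330), rim near (380,420). I'll descend to just above contact, then go slowly.

Call:
{"op": "move_arm", "data": {"increments": [[[0, 0.25, 0], [0, 0, 0]], [[0, 0.25, 0], [0, 0, 0]], [[0, 0.2, 0], [0, 0, 0]], [[0, 0.15, 0], [0, 0, 0]], [[0, 0, 0], [0, 0, 0]], [[0, 0, 0], [0, 0, 0]]]}}

```text
t: 10.07
tool_pos: [0.5624, 0.028, 0.1079]
orientation: [-0.401, 0.4, -0.583, 0.583]
contact_force: [-0.3, 0.1, -1.8]
finger_gap: 0.035
```

Call:
{"op": "move_arm", "data": {"increments": [[[0, 0.05, 0], [0, 0, 0]], [[0, 0.05, 0], [0, 0, 0]], [[0, 0.05, 0], [0, 0, 0]], [[0, 0, 0], [0, 0, 0]], [[0, 0, 0], [0, 0, 0]]]}}

```text
t: 10.7
tool_pos: [0.5622, 0.0279, 0.1018]
orientation: [-0.401, 0.401, -0.583, 0.583]
contact_force: [-0.3, -0.7, -1.0]
finger_gap: 0.0353
```

Call:
{"op": "move_arm", "data": {"increments": [[[0, 0.05, 0], [0, 0, 0]], [[0, 0.05, 0], [0, 0, 0]], [[0, 0, 0], [0, 0, 0]], [[0, 0, 0], [0, 0, 0]]], "newtons": 110}}

```text
t: 11.2
tool_pos: [0.5627, 0.028, 0.098]
orientation: [-0.401, 0.4, -0.583, 0.583]
contact_force: [1.4, -0.7, 2.6]
finger_gap: 0.0347
```

Call:
{"op": "move_arm", "data": {"increments": [[[0, 0.05, 0], [0, 0, 0]], [[0, 0, 0], [0, 0, 0]], [[0, 0, 0], [0, 0, 0]]]}}

```text
t: 11.58
tool_pos: [0.5626, 0.028, 0.096]
orientation: [-0.401, 0.4, -0.583, 0.583]
contact_force: [1.3, -1.8, 4.0]
finger_gap: 0.0349
```

Call:
{"op": "move_arm", "data": {"increments": [[[0, 0.05, 0], [0, 0, 0]], [[0, 0, 0], [0, 0, 0]], [[0, 0, 0], [0, 0, 0]]]}}

```text
t: 11.95
tool_pos: [0.5621, 0.0279, 0.0935]
orientation: [0.4, -0.401, 0.583, -0.583]
contact_force: [2.2, -1.8, -1.2]
finger_gap: 0.0345
```

Call:
{"op": "move_arm", "data": {"increments": [[[0, 0.05, 0], [0, 0, 0]], [[0, 0, 0], [0, 0, 0]], [[0, 0, 0], [0, 0, 0]]]}}

```text
t: 12.32
tool_pos: [0.561, 0.0281, 0.0909]
orientation: [0.4, -0.401, 0.583, -0.582]
contact_force: [-0.4, -0.5, -8.2]
finger_gap: 0.0342
```

Call:
{"op": "move_arm", "data": {"increments": [[[0, 0.05, 0], [0, 0, 0]], [[0, 0, 0], [0, 0, 0]], [[0, 0, 0], [0, 0, 0]]]}}

```text
t: 12.7
tool_pos: [0.5623, 0.028, 0.09]
orientation: [-0.401, 0.4, -0.583, 0.583]
contact_force: [-0.7, -0.8, -1.7]
finger_gap: 0.0343
```

Call:
{"op": "move_arm", "data": {"increments": [[[0, 0.05, 0], [0, 0, 0]], [[0, 0, 0], [0, 0, 0]], [[0, 0, 0], [0, 0, 0]]]}}

```text
t: 13.08
tool_pos: [0.5624, 0.028, 0.0882]
orientation: [-0.401, 0.4, -0.583, 0.583]
contact_force: [-2.3, 0.4, 5.0]
finger_gap: 0.0346
```

Call:
{"op": "move_arm", "data": {"increments": [[[0, 0.03, 0], [0, 0, 0]], [[0, 0, 0], [0, 0, 0]], [[0, 0, 0], [0, 0, 0]]]}}

```text
t: 13.45
tool_pos: [0.5623, 0.028, 0.0881]
orientation: [-0.401, 0.4, -0.583, 0.583]
contact_force: [-6.8, 0.4, 19.9]
finger_gap: 0.0345
```

```bash
python3 -c "
from g import *
s=optics.camera('side')[:,:,::-1].copy();t=optics.camera('top')[:,:,::-1].copy()
go([.562,.028,.088],69)
c=lambda i,u,v:cv2.resize(i[v-50:v+50,u-35:u+35],None,fx=5,fy=5,interpolation=cv2.INTER_CUBIC)
cv2.imwrite('pics/z6.png',np.hstack([c(s,295,235),c(t,258,240)]))"
```

```text
t 13.55 p [0.5624 0.028  0.0881] F [-6.1 -0.6 19. ] gap 0.0349 q [ 0.05  0.44  1.88 -0.    0.82  1.98]
R [[-0.3582, 0.0005, 0.9336], [-0.9336, 0.0, -0.3582], [-0.0002, -1.0, 0.0005]]
shift units [ 0.003  0.003 -0.009]
turn units [-0.001  0.    -0.   ]
shift units after turn [ 0.003  0.003 -0.009]
```

View pics/z6.png

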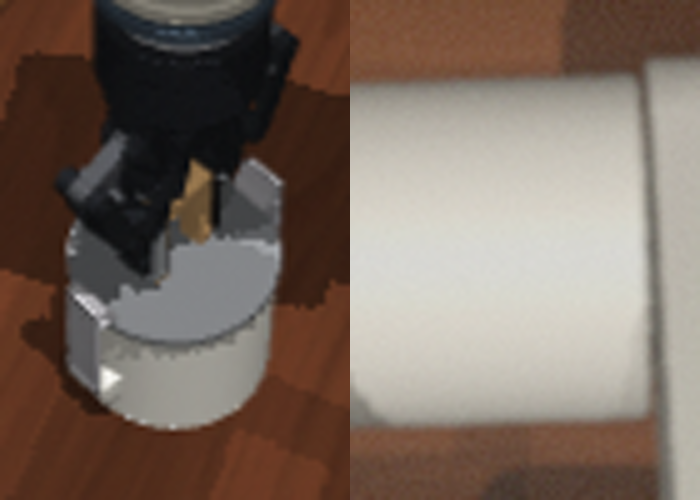

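The disc sits flat on the rim with both clips over it, at (85,310) and (262,190) in the crop. The tool stopped hard at z = 0.088, with the force rising to 20 N. I'll press a little more firmly.

Call:
{"op": "move_arm", "data": {"increments": [[[0, 0.015, 0], [0, 0, 0]], [[0, 0, 0], [0, 0, 0]], [[0, 0, 0], [0, 0, 0]], [[0, 0, 0], [0, 0, 0]], [[0, 0, 0], [0, 0, 0]], [[0, 0, 0], [0, 0, 0]], [[0, 0, 0], [0, 0, 0]], [[0, 0, 0], [0, 0, 0]]]}}

```text
t: 14.55
tool_pos: [0.5624, 0.028, 0.0881]
orientation: [-0.401, 0.4, -0.583, 0.583]
contact_force: [-8.7, 0.6, 26.3]
finger_gap: 0.0346
```

```bash
python3 -c "
from g import *
from bench import ticket
from m import circ
a=cv2.imread('pics/side0.png').astype(int);b=optics.camera('side')[:,:,::-1].astype(int)
d=np.abs(a-b).max(2)
for n,(x,y,w,h) in dict(basket=(155,225,78,80),small=(200,285,100,90),block=(218,145,58,58)).items(): print(n,(d[y:y+h,x:x+w]>40).sum())
print(circ('side',b.astype(np.uint8),proj('side',[.562,.028,.079])[0],0,.079,.05,.008))
s=readout.get_state();print(s['t'],s['tool_pos'],s['contact_force'],s['finger_gap'])
ticket.sign_off()"
```

```text
basket 0
small 0
block 168
(array([0.5608, 0.0291, 0.052 ]), 52, np.float64(0.00135))
14.6 [0.56240954 0.02800233 0.08808161] [-9.20354532 -0.13047033 25.01061336] 0.034803888872845405
the job is handed in; nothing more can be done
```

The large lid is on the tub, and I handed the job in at 14.6 s with the gripper still holding the handle and pressing down. I gripped the legs, raised the lid 20 mm, pulled it about 88 mm out along the hook's arm, carried it level over the tub and pressed it down.

**Lid home:** The tool came to a hard stop at z = 0.0881 m, against about 0.088 m expected for fully seated. It was pressing with about 25 N at the end. The side picture, taken at 20 N before the last small press, shows the disc flat on the rim with both clips over it. The handle was still in the grip, with a finger gap of 34.8 mm.

**Checks that were less clean:**
- **Snap force:** I never saw the 8–15 N rise before the clips snapped. The highest reading before it was 4 N, though I only had readings at the end of each move. It then swung to −8 N, fell back to roughly the lid's weight, and rose steeply at the rim.
- **Sideways force:** About 9 N along −x remains while pressing.
- **Final circle fit:** The last side-view fit of the disc was loose (1.4 mm median error, only 52 edge points), so it adds little.
- **Bystanders:** The before-and-after pictures show no change around the basket and the small lid. Around the block 168 pixels changed. I take that to be the arm's shadow, since the arm was never near it, but I didn't check it separately.

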